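# Start dust extraction and hold the blast gate at its mark

## Robot

A 6-joint arm with a two-finger parallel gripper is mounted at the origin on the work surface. World frame = base frame: x ahead of the robot, y to its left, z up, the work surface at z = 0. Lengths are in m, angles in rad, forces in N, time in s.
With the tool pointing down it reaches from about 0.425 to 0.95 m from the base axis. Payload 3.5 kg.
Tool frame: the origin (TCP) lies on the centre line of the jaws, within the pads' length; the fingertips stand 25 mm ahead of it and the grasp point (between the pads) lies 6 mm ahead of it (ctrl.finger_overhang is the distance from the TCP to the fingertips, in m); z points along the fingers, y is the line along which they close (so a half turn about z gives the same grasp; the last joint's range is limited). The gripper opens to 85 mm and grips with 20 to 120 N. Pads are 22 mm wide; open, the fingers measure 114 mm over their backs; the gripper's body (76 mm by 85 mm) begins 54 mm behind the grasp point. The pads swing forward as they close: fully open they stand 13 mm farther back than shut.
Start: joints at [1.05, 0.286, 1.577, -0, 1.279, -0.15], TCP at [0.245, 0.629, 0.256] pointing down, gripper open.
Joint ranges: [-2.77, 2.77], [-0.9, 2.22], [0.21, 2.48], [-1.53, 4.67], [0.24, 2.81], [-2.84, 2.84]. Speed limits (rad/s): [2.79, 2.79, 3.14, 3.14, 3.14, 3.14].

## Interface

Orientations are given as a unit quaternion [x, y, z, w].
In Python, from plant import get_state, imaging, job, ctrl gives the robot as it stands.
- The arm moves only by the tool jog_arm, never from a script. Its argument "increments" is a list of rows, each an object of numbers: "dx", "dy", "dz": the shift along the world's x, y, z each as a share of 12 cm, from -1 to 1; "ax", "ay", "az": the turn, a rotation vector about the world's x, y, z each as a share of pi/2 rad, from -1 to 1; "gripper": the gripper command: -1 is shut, 1 is fully open, values between are in proportion. A call has 1 to 10 rows; each row is the pose to reach, as a shift and turn from the pose commanded when the call began; what a row does not reach only later rows make up. A row lasts 1/10 s, in which the tool goes at most 50 mm and 8.59 degrees, less where a joint would pass 70% of its speed; a pose out of reach is approached as far as the arm can. A call with a number of a shift or a turn outside -1 to 1 is refused whole. A call with a gripper value outside its range is refused whole. The fingers move at their own pace and stop on an object; "force" is the grip in N (left out, the last holds). Time passes only in rows, so rows that repeat a pose let the fingers close. It gives the time, the measured TCP pose, the force, the opening and the grip force at its end, in the units of the state.
- get_state(): the state, without advancing time (a new reading comes with each control period).
- imaging.read_camera(name): name is "side" or "top" or "wrist"; returns a dict with "frame" (384x512x3 uint8, blue, green, red), "depth" (384x512 float32, m along the optical axis (not along the pixel's ray), 0 where there is no reading), "camera_matrix" (3x3 intrinsics, pixels), "extrinsics" (4x4, takes a point from camera to world coordinates); the wrist camera has in their place "mount" (4x4, takes a point from camera to tool coordinates, whose origin is the TCP and whose axes are the flange's). Camera axes: x right, y up, looking along -z (the intrinsics and any distortion apply to the point x, -y, -z); pixel columns grow to the right and rows downward; lengths in m; the calibration is good to about 2 mm. A picture is of the moment at which its call begins: read the wrist's pose just before it.
- job.sign_off(): hands the job in; it is judged then, once.
The state is a dict: "time": time; "qpos": joint angles; "dq": joint speeds; "joint_efforts": joint torques, N m; "eef_pos": TCP position; "tcp_rot": TCP orientation; "contact_force": force on the tool from outside, world axes, zero at the start; "wrist_torque": the same for the moment, N m; "opening": opening from 0.0 (shut) to 1.0 (fully open); "finger_force": force on a finger pad.
Only numpy, scipy, OpenCV 4.12 (cv2) and the standard library are available. Lean on these libraries where they do the work, as an engineer would, in place of code of your own. Each camera call takes 0.05 s, during which the arm holds its last target. There are 200 camera calls.

## Task

Get the dust duct ready for a purge: on the grey panel press the yellow, then the green, then the blue key, each fully down and let up again before the next, and never the red one. Then pull the blast gate's orange handle out until its black pointer lies on the red mark and keep holding it there: it springs shut if let go, so finish still holding it, with the pointer within the red band. Leave everything else on the bench where it is.

Things in the scene. Friction and masses are not known exactly. Their poses are not given: they have to be found in the camera images.
- gate_slide (a joint): Travel of the gate slide in m: 0 closed (where its spring returns it), growing as the handle is pulled out along gate_body's -x; stop at 0.120. The spring pulls back with about 2.4 N when closed, rising 0.8 N per 10 mm (about 10 N at 95 mm); it does not latch.
- handle_top (a point): Centre of the top of the gate slide's orange upright grip block, 130 mm above the table. Block: 20 mm (x, along the pull) by 36 mm (y), down to 46 mm above the table; a 4 mm thick steel tongue runs behind it to the gate, top at 73 mm. Closed, its centre is 75 mm in front of the grey frame (top at 140 mm). Axes parallel to gate_body's.
- pointer (a point): Outer end of the black pointer arm, a 5 mm square bar sticking out sideways (to gate_body's -y, right as seen from the robot) low on the orange block: 56 mm above the table, 84 mm beside the block's centre, level with it along the pull. It passes over a white scale rail whose top is 50 mm above the table.
- mark: Red mark fixed on the white scale rail: a flat red band 12 mm wide along the pull (x) by 26 mm, with an upright red tab of the same width on the rail's outer side, up to 73 mm above the table. Origin at the middle of the band, on the rail top; axes parallel to gate_body's. It sits 50 to 95 mm out (-x) from the closed pointer.
- gate_body: Fixed self-closing blast gate: grey upright frame 130 x 30 mm, top at 140 mm, with aluminium duct stubs (84 mm dia., 112 mm to either side) on a green base plate 10 mm thick (x -280 to 80, y -110 to 40 mm). Origin on the table under the frame's centre; x from handle to frame, y along the duct, z up. The handle pulls out to -x.
- panel: Fixed grey key panel, a box 170 x 170 mm, 35 mm high; origin under its centre. The four round keys stand on it in a 74 mm square; which colour is where varies.
- key_yellow_top (a point): Centre of the top of the yellow key (alarm reset): a round spring key 28 mm in diameter in a black housing on the panel, pressed straight down; fully down needs 5 N and 6 mm. Neighbours are 74 mm away.
- key_yellow (a joint): Press depth of the yellow key in m: 0 up, 0.006 fully down; springs back.
- key_green_top (a point): Centre of the top of the green key (fan start): a round spring key 28 mm in diameter in a black housing on the panel, pressed straight down; fully down needs 5 N and 6 mm. Neighbours are 74 mm away.
- key_green (a joint): Press depth of the green key in m: 0 up, 0.006 fully down; springs back.
- key_blue_top (a point): Centre of the top of the blue key (purge): a round spring key 28 mm in diameter in a black housing on the panel, pressed straight down; fully down needs 5 N and 6 mm. Neighbours are 74 mm away.
- key_blue (a joint): Press depth of the blue key in m: 0 up, 0.006 fully down; springs back.
- key_red_top (a point): Centre of the top of the red key (stop; leave it alone): a round spring key 28 mm in diameter in a black housing on the panel, pressed straight down; fully down needs 5 N and 6 mm. Neighbours are 74 mm away.
- key_red (a joint): Press depth of the red key in m: 0 up, 0.006 fully down; springs back.
- jar: A bystander to be left alone: screw jar, 60 mm dia., 75 mm high, beside the gate's left duct stub; origin under its centre.
- sanding_block: A bystander to be left alone: cork sanding block 70 x 110 x 35 mm behind the panel; origin under its centre.
- brush: A bystander to be left alone: hand brush about 200 mm long lying right of the panel; its length is its x axis.
- bin_yellow: A bystander to be left alone: yellow open parts bin 160 x 110 x 70 mm at the left; origin under its centre.
- wrench: A bystander to be left alone: steel wrench about 180 mm long lying left of the gate's handle; its length is its x axis.
- wax_can: A bystander to be left alone: can 80 mm dia., 100 mm high, beside the gate's right duct stub; origin under its centre.
- hose_clamp: A bystander to be left alone: steel ring 80 mm outer diameter, 14 mm high, in front of the panel; origin under its centre.

How it is judged:
On the way, in this order (a step that is already met when the one before it is completed fails the run):
1. the yellow key is fully down (over 4 mm) and the other keys are up (value of joint key_yellow above 0.004 m and value of joint each of key_green, key_blue, key_red below 0.002 m), for 0.1 s.
2. the green key is fully down (over 4 mm) and the other keys are up (value of joint key_green above 0.004 m and value of joint each of key_yellow, key_blue, key_red below 0.002 m), for 0.1 s.
3. the blue key is fully down (over 4 mm) and the other keys are up (value of joint key_blue above 0.004 m and value of joint each of key_yellow, key_green, key_red below 0.002 m), for 0.1 s.
4. the gate is pulled so that the pointer is within the red band (6 mm either side of its middle), held by the fingers (x of pointer in the frame of mark between -0.006 and 0.006 m and contact force between the fingers and gate_slide above 2 N), for 0.3 s.
At the end, for the whole second after the job is handed in: The pointer rests within 6 mm of the middle of the red band, the fingers press on the gate slide with over 2 N and hold it still, all keys are up and every bystander is within 30 mm of its start (all of step 4 and velocity of joint gate_slide between -0.01 and 0.01 m/s and value of joint each of key_yellow, key_green, key_blue, key_red below 0.002 m and distance of each of jar, sanding_block, brush, bin_yellow, wrench, wax_can, hose_clamp from where it was at the start of the episode below 0.03 m); the arm keeps its last pose, push and grip.
It fails at once if the red key is pressed (over 3 mm) (value of joint key_red above 0.003 m).
It fails at once if a bystander is moved more than 30 mm (distance of any of jar, sanding_block, brush, bin_yellow, wrench, wax_can, hose_clamp from where it was at the start of the episode above 0.03 m).
It also fails if it takes over 64 s, if anything falls off the work surface, if the arm or the gripper's body presses on something with over 40 N, if the wrist force passes 120 N, or if a joint passes its speed limit or range.

## Working session

There is one attempt and no reset: what is moved stays moved. The work goes in short steps, Python scripts to look and compute and a tool call to move; the robot and the scene stay as the last step left them, time stands still between calls to the robot, and variables do not carry over. Pictures are saved under pics/ and viewed, at most 10 in all, crops included, and the job is handed in when it is done.

Besides the shell and the picture viewer there is one more tool, called after "Emit:" as name(argument=value, ...) on one line, values as JSON. jog_arm: Moves the arm, as the interface text tells. Shift numbers are shares of 12 cm and turn numbers shares of pi/2 rad, none past 1 either way. Its arguments: {"type":"object","properties":{"increments":{"type":"array"},"force":{"type":"number"}},"required":["increments"]}

```bash
ls; mkdir -p pics; cat > h.py <<'E'
import numpy as np, cv2
from plant import get_state, imaging, job, ctrl
def cam(n):
    c=imaging.read_camera(n); return c
def world(c,u,v,E=None):
    "points from depth"
    E=c["extrinsics"] if E is None else E
    K=c["camera_matrix"]; u=np.atleast_1d(u); v=np.atleast_1d(v); d=c["depth"][v,u]
    p=np.stack([(u-K[0,2])/K[0,0]*d,-(v-K[1,2])/K[1,1]*d,-d,np.ones_like(d)])
    return (E@p)[:3].T
def plane(c,u,v,z,E=None):
    "ray onto plane z"
    E=c["extrinsics"] if E is None else E
    K=c["camera_matrix"]; r=E[:3,:3]@np.array([(u-K[0,2])/K[0,0],-(v-K[1,2])/K[1,1],-1]); o=E[:3,3]
    return o+r*(z-o[2])/r[2]
E
python3 - <<'E'
from h import *
s=get_state(); print({k:np.round(v,3) for k,v in s.items()}, ctrl.finger_overhang)
a=cam("top"); b=cam("side")
for c in(a,b): print([k for k in c],np.round(c["camera_matrix"],1),np.round(c["extrinsics"],3))
cv2.imwrite("pics/t0.png",a["frame"]);cv2.imwrite("pics/s0.png",b["frame"])
E
```

```text
pics
{'time': np.float64(0.0), 'qpos': array([ 1.05 ,  0.287,  1.578,  0.   ,  1.279, -0.15 ]), 'dq': array([ 0.   ,  0.   , -0.001, -0.001,  0.002,  0.001]), 'joint_efforts': array([-0.0000e+00, -4.0597e+01, -2.9263e+01, -0.0000e+00,  6.0000e-03,
       -0.0000e+00]), 'eef_pos': array([0.244, 0.629, 0.255]), 'tcp_rot': array([ 0.184,  0.983, -0.001, -0.   ]), 'contact_force': array([-0.016,  0.463,  0.362]), 'wrist_torque': array([ 0.037, -0.031, -0.002]), 'finger_force': np.float64(0.0), 'opening': np.float64(1.002)} 0.025
['frame', 'depth', 'camera_matrix', 'extrinsics'] [[470.2   0.  256.8]
 [  0.  470.2 187.7]
 [  0.    0.    1. ]] [[-0.01   0.999 -0.04   0.447]
 [-1.    -0.01  -0.011  0.059]
 [-0.012  0.04   0.999  1.937]
 [ 0.     0.     0.     1.   ]]
['frame', 'depth', 'camera_matrix', 'extrinsics'] [[358.2   0.  254.3]
 [  0.  358.2 188.7]
 [  0.    0.    1. ]] [[ 0.923  0.301 -0.241  0.22 ]
 [-0.385  0.696 -0.606 -0.69 ]
 [-0.014  0.652  0.758  1.05 ]
 [ 0.     0.     0.     1.   ]]
```

View pics/t0.png

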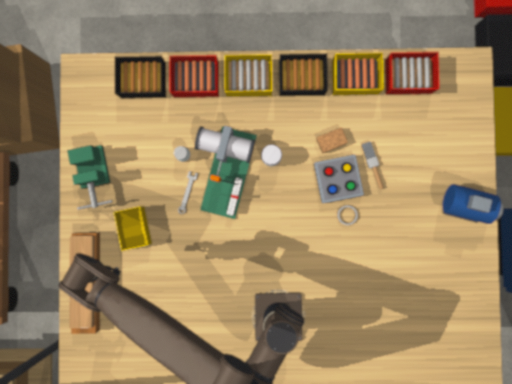

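View pics/s0.png

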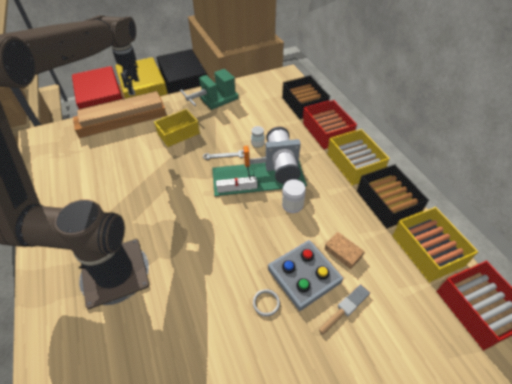

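The top view shows the panel at (340,179), with red (332,171), yellow (349,168), blue (333,189) and green (352,186). The orange handle is at (215,178) and the red mark at about (235,197). The side view agrees, with the handle at (247,155) and the mark at (236,183).

```bash
cat > m.py <<'E'
from h import *
from scipy.optimize import least_squares
HUE={"yellow":(22,34),"green":(45,80),"blue":(100,125),"red":(0,6),"orange":(7,16)}
def blob(c,col,box,smin=150):
    h=cv2.cvtColor(c["frame"],cv2.COLOR_BGR2HSV); lo,hi=HUE[col]
    m=cv2.inRange(h,(lo,smin,60),(hi,255,255))
    if col=="red": m|=cv2.inRange(h,(172,smin,60),(180,255,255))
    k=np.zeros_like(m);x0,y0,x1,y1=box;k[y0:y1,x0:x1]=m[y0:y1,x0:x1]
    n,l,st,ce=cv2.connectedComponentsWithStats(k)
    i=1+np.argmax(st[1:,4]); return ce[i],st[i],l==i
def tri(views):
    A=np.zeros((3,3));b=np.zeros(3)
    for c,(u,v) in views:
        o=c["extrinsics"][:3,3]; r=plane(c,u,v,0)-o; r/=np.linalg.norm(r);P=np.eye(3)-np.outer(r,r);A+=P;b+=P@o
    return np.linalg.solve(A,b)
E
python3 - <<'E'
from m import *
t=cam("top");s=cam("side")
tb=(318,158,364,202);sb=(270,240,342,305)
for k in("yellow","green","blue","red"):
    a,sa,_=blob(t,k,tb);b,sb_,_=blob(s,k,sb)
    p=tri([(t,a),(s,b)]);print(k,a.round(1),sa[2:],b.round(1),sb_[2:],"tri",p.round(4),"z.05",plane(t,*a,.05).round(4),plane(s,*b,.05).round(4))
    print("   depth",world(t,*a.round().astype(int)[:,None]).round(3),world(s,*b.round().astype(int)[:,None]).round(3))
for k,bt,bs in(("orange",(200,165,230,192),(235,140,260,175)),("red",(222,180,250,215),(215,170,260,195))):
    a,sa,ma=blob(t,k,bt);b,sb_,mb=blob(s,k,bs)
    print(k,a.round(1),sa,b.round(1),sb_)
crop=np.hstack([cv2.resize(t["frame"][120:225,180:290],None,fx=4,fy=4,interpolation=cv2.INTER_CUBIC)[:420],cv2.resize(s["frame"][130:220,205:295],None,fx=4,fy=4,interpolation=cv2.INTER_CUBIC)[:420] if 0 else cv2.resize(s["frame"][120:225,205:295],None,fx=4,fy=4,interpolation=cv2.INTER_CUBIC)])
cv2.imwrite("pics/c0.png",crop)
E
```

```text
yellow [346.5 167.3] [ 8  8 55] [322.4 271.3] [10 10 78] tri [ 0.6009 -0.2815  0.0487] z.05 [ 0.6007 -0.2812  0.05  ] [ 0.6004 -0.282   0.05  ]
   depth [[ 0.601 -0.281  0.061]] [[ 0.598 -0.283  0.056]]
green [350.2 185.2] [ 7  7 39] [303.3 283.7] [ 9  8 59] tri [ 0.5286 -0.2948  0.0484] z.05 [ 0.529  -0.2947  0.05  ] [ 0.5277 -0.2953  0.05  ]
   depth [[ 0.529 -0.291  0.063]] [[ 0.524 -0.299  0.057]]
blue [332.2 189. ] [ 8  7 47] [288.4 265.3] [10 10 69] tri [ 0.5143 -0.2224  0.0485] z.05 [ 0.5144 -0.2222  0.05  ] [ 0.5138 -0.223   0.05  ]
   depth [[ 0.514 -0.221  0.054]] [[ 0.51  -0.226  0.059]]
red [328.4 170.8] [ 8  7 47] [307.1 253.7] [ 9  9 64] tri [ 0.5874 -0.2085  0.0481] z.05 [ 0.5875 -0.2084  0.05  ] [ 0.5865 -0.2093  0.05  ]
   depth [[0.447 0.059 1.937]] [[ 0.582 -0.215  0.061]]
orange [215.  177.9] [210 175  11   7  56] [246.3 155. ] [244 146   5  20  83]Traceback (most recent call last):
  File "<stdin>", line 9, in <module>
  File "m.py", line 10, in blob
    i=1+np.argmax(st[1:,4]); return ce[i],st[i],l==i
        ~~~~~~~~~^^^^^^^^^^
    return _wrapfunc(a, 'argmax', axis=axis, out=out, **kwds)
    return bound(*args, **kwds)
ValueError: attempt to get argmax of an empty sequence
```

```bash
python3 - <<'E'
from m import *
t=cam("top");s=cam("side")
f=lambda a:cv2.resize(a,None,fx=4,fy=4,interpolation=cv2.INTER_CUBIC)
cv2.imwrite("pics/c0.png",np.hstack([f(t["frame"][120:225,185:275]),f(s["frame"][120:225,205:305])]))
for k,c,bx in(("red",t,(222,180,250,215)),("red",s,(215,170,260,195))):
    try:
        a,sa,_=blob(c,k,bx,90);print(a,sa)
    except Exception as e: print("none")
E
```

```text
[234.10526316 196.31578947] [231 195   7   4  19]
[235.9 181.7] [235 179   3   7  10]
```

View pics/c0.png

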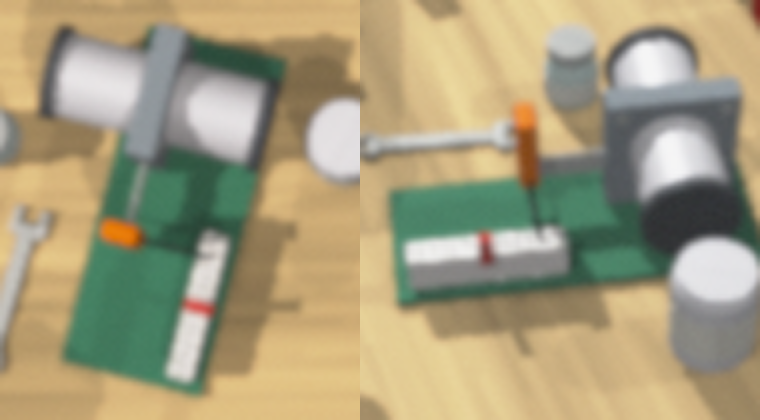

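Emit:
jog_arm(increments=[{"dx":0.8,"dy":-1,"dz":0.4,"gripper":-1},{"dx":0.8,"dy":-1,"dz":0.4,"gripper":-1},{"dx":0.8,"dy":-1,"dz":0.4,"gripper":-1},{"dx":0.8,"dy":-1,"dz":0.4,"gripper":-1}])

```text
$.increments[0]: bad value
```

Emit:
jog_arm(increments=[{"dx":0.3,"dy":-1,"gripper":-1},{"dx":0.3,"dy":-1,"gripper":-1},{"dx":0.3,"dy":-1,"gripper":-1},{"dx":0.3,"dy":-1,"gripper":-1},{"dx":0.3,"dy":-1,"gripper":-1}])

```text
$.increments[0]: bad value
```

The crop shows the orange grip at (121,233), the red band at (198,306) and the pointer ending on the rail near (207,255). The move was refused, so I'm resending it with every field filled in.

Emit:
jog_arm(increments=[{"dx":0.8,"dy":-1.0,"dz":0.4,"ax":0.0,"ay":0.0,"az":0.0,"gripper":-1.0},{"dx":0.8,"dy":-1.0,"dz":0.4,"ax":0.0,"ay":0.0,"az":0.0,"gripper":-1.0},{"dx":0.8,"dy":-1.0,"dz":0.4,"ax":0.0,"ay":0.0,"az":0.0,"gripper":-1.0},{"dx":0.8,"dy":-1.0,"dz":0.4,"ax":0.0,"ay":0.0,"az":0.0,"gripper":-1.0}])

```text
time: 0.7
eef_pos: [0.3436, 0.5068, 0.3069]
tcp_rot: [0.186, 0.982, 0.001, 0.002]
contact_force: [-0.5, 0.9, -0.3]
opening: 0.333
finger_force: 0.0
```

Emit:
jog_arm(increments=[{"dx":0.5,"dy":-1.0,"dz":0.4,"ax":0.0,"ay":0.0,"az":0.0,"gripper":-1.0},{"dx":0.5,"dy":-1.0,"dz":0.4,"ax":0.0,"ay":0.0,"az":0.0,"gripper":-1.0},{"dx":0.5,"dy":-1.0,"dz":0.4,"ax":0.0,"ay":0.0,"az":0.0,"gripper":-1.0},{"dx":0.5,"dy":-1.0,"dz":0.4,"ax":0.0,"ay":0.0,"az":0.0,"gripper":-1.0}])

```text
time: 1.1
eef_pos: [0.4029, 0.3867, 0.3552]
tcp_rot: [0.187, 0.982, 0.001, 0.002]
contact_force: [0.3, 0.4, 0.3]
opening: -0.002
finger_force: 0.0
```

Emit:
jog_arm(increments=[{"dx":0.4,"dy":-1.0,"dz":0.0,"ax":0.0,"ay":0.0,"az":0.0,"gripper":-1.0},{"dx":0.4,"dy":-1.0,"dz":0.0,"ax":0.0,"ay":0.0,"az":0.0,"gripper":-1.0},{"dx":0.4,"dy":-1.0,"dz":0.0,"ax":0.0,"ay":0.0,"az":0.0,"gripper":-1.0},{"dx":0.4,"dy":-1.0,"dz":0.0,"ax":0.0,"ay":0.0,"az":0.0,"gripper":-1.0},{"dx":0.4,"dy":-1.0,"dz":0.0,"ax":0.0,"ay":0.0,"az":0.0,"gripper":-1.0}])

```text
time: 1.6
eef_pos: [0.4483, 0.2696, 0.3518]
tcp_rot: [0.185, 0.983, 0.0, -0.001]
contact_force: [0.3, 0.5, -0.3]
opening: -0.002
finger_force: 0.0
```

```bash
cat >> m.py <<'E'
from scipy.spatial.transform import Rotation as R
def wrist():
    s=get_state(); c=cam("wrist"); T=np.eye(4);T[:3,:3]=R.from_quat(s["tcp_rot"]).as_matrix();T[:3,3]=s["eef_pos"]
    c["extrinsics"]=T@c["mount"]; return c
E
python3 - <<'E'
from m import *
c=wrist();print(c["mount"].round(3),c["camera_matrix"].round(0));cv2.imwrite("pics/w0.png",c["frame"])
import pickle;pickle.dump(c,open("w0.pkl","wb"))
E
```

```text
[[-0.001  0.948  0.317  0.081]
 [ 1.     0.001  0.    -0.001]
 [-0.     0.317 -0.948 -0.117]
 [ 0.     0.     0.     1.   ]] [[280.   0. 254.]
 [  0. 280. 190.]
 [  0.   0.   1.]]
```

View pics/w0.png

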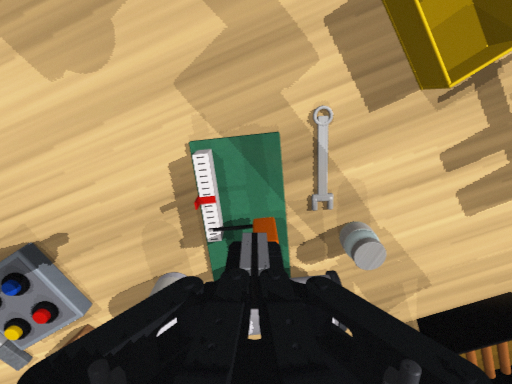

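The wrist view shows the plate's front edge from (190,142) to (279,132), the red band and tab at about (205,202), the pointer's tip at (212,229) and the orange block at (265,230), partly behind the fingers. I'll work out the gate's axis and the band and pointer positions from these.

```bash
python3 - <<'E'
from m import *
import pickle;c=pickle.load(open("w0.pkl","rb"))
h=cv2.cvtColor(c["frame"],cv2.COLOR_BGR2HSV)
g=cv2.inRange(h,(60,80,30),(90,255,255));g[:,:180]=0;g[285:]=0
ys=np.arange(155,215);L=[np.flatnonzero(g[y])[0] for y in ys]
Rr=[np.flatnonzero(g[y])[-1]+1 for y in ys]
P=np.array([plane(c,u,y,.01)[:2] for u,y in zip(L,ys)]);Q=np.array([plane(c,u,y,.01)[:2] for u,y in zip(Rr,ys)])
for X,n in((P,"L"),(Q,"R")):
    vx,vy,x0,y0=cv2.fitLine(X.astype(np.float32),cv2.DIST_HUBER,0,.001,.001).ravel();print(n,"dir",np.degrees(np.arctan2(vy,vx)),x0,y0)
w=cv2.inRange(h,(0,0,150),(180,60,255));w[:,:185]=0;w[:,230:]=0;w[:145]=0;w[250:]=0
cnt=max(cv2.findContours(w,0,1)[0],key=cv2.contourArea);print("rail box",cv2.minAreaRect(cnt))
a,st,m=blob(c,"red",(188,190,225,215),120);print("red",a,st)
for y in range(195,210): 
    x=np.flatnonzero(m[y]); print(y,x[[0,-1]] if len(x) else None,end="; ")
k=cv2.inRange(h,(0,0,0),(180,255,60));k[:222]=0;k[236:]=0;k[:,:200]=0;k[:,248:]=0
n,l,s,ce=cv2.connectedComponentsWithStats(k);i=1+np.argmax(s[1:,4]);yy,xx=np.nonzero(l==i);print("\nptr",s[i],[ (x,yy[xx==x].mean()) for x in range(xx.min(),xx.max(),4)])
o,so,_=blob(c,"orange",(245,210,290,250),120);print("orange",o,so)
cv2.imwrite("pics/w0c.png",cv2.resize(c["frame"][130:260,180:300],None,fx=4.5,fy=4.5,interpolation=cv2.INTER_CUBIC))
E
```

```text
L dir -15.174433 0.48321614 0.18765698
R dir -15.119975 0.5241672 0.29231417
rail box ((208.43246459960938, 195.5946044921875), (91.40583801269531, 20.05667495727539), 80.53767395019531)
red [203.69277108 200.63253012] [194 196  22  14 166]
195 None; 196 [198 214]; 197 [197 214]; 198 [196 214]; 199 [196 214]; 200 [196 215]; 201 [195 215]; 202 [194 215]; 203 [194 208]; 204 [194 200]; 205 [195 199]; 206 [195 198]; 207 [195 198]; 208 [195 197]; 209 [196 196]; 
ptr [212 222  36  14 245] [(212, np.float64(228.0)), (216, np.float64(229.0)), (220, np.float64(228.0)), (224, np.float64(229.0)), (228, np.float64(228.5)), (232, np.float64(229.0)), (236, np.float64(227.5)), (240, np.float64(227.0)), (244, np.float64(226.5))]
orange [266.17607223 228.0993228 ] [253 217  26  27 443]
```

View pics/w0c.png

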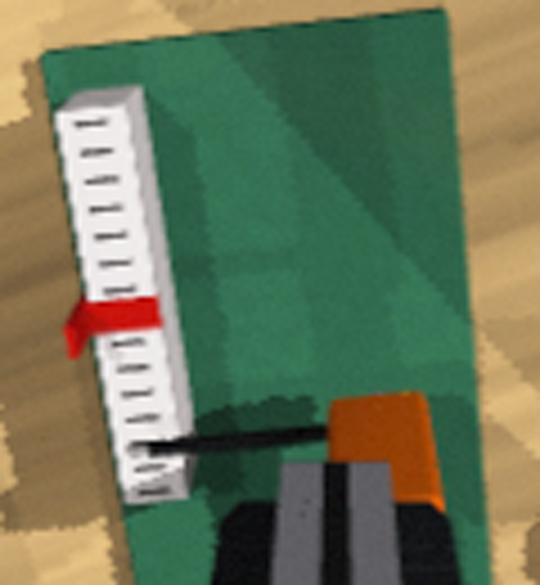

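```bash
python3 - <<'E'
from m import *
import pickle;c=pickle.load(open("w0.pkl","rb"))
th=np.radians(-15.15);gx=np.array([np.cos(th),np.sin(th)]);gy=np.array([-gx[1],gx[0]])
px=lambda u,v:(180+u/4.5,130+v/4.5)
b=plane(c,*px(129,316),.05)[:2];p=plane(c,*px(148,447),.056)[:2]
for q in((97,304),(160,298),(161,329),(98,335)):
  print("bandcorner",(plane(c,*px(*q),.05)[:2]-b)@np.c_[gx,gy])
print("band",b,"ptr",p,"delta gate frame",(p-b)@gx,(p-b)@gy)
hp=p+.084*gy;print("block from ptr",hp)
t=cam("top");s=cam("side")
o,so,mo=blob(t,"orange",(200,165,230,192));print("top orange",o,plane(t,*o,.13))
o2,so2,_=blob(s,"orange",(235,140,260,175));print("side",so2)
# block front top corners in wrist
for q in((331,400),(427,393)):
    r=plane(c,*px(*q),.13)[:2];print("top front corner",r,(r-hp)@np.c_[gx,gy])
P1,P2=np.array([.48321614,.18765698]),np.array([.5241672,.29231417])
print("plate y extents rel block",(P1-hp)@gy,(P2-hp)@gy)
print("tool yaw",[R.from_quat(get_state()["tcp_rot"]).as_matrix()[:2,1].round(3)])
E
```

```text
bandcorner [-0.00570116 -0.01052776]
bandcorner [-0.00551555  0.01195929]
bandcorner [0.00611509 0.01053842]
bandcorner [ 0.00594634 -0.01213862]
band [0.49190773 0.17357969] ptr [0.53892558 0.16090466] delta gate frame 0.04869632340302525 5.346421929204076e-05
block from ptr [0.56087872 0.24198523]
top orange [215.05263158 177.9122807 ] [0.55888697 0.23964313 0.13      ]
side [243 146   6  20  87]
top front corner [0.51476547 0.2417033 ] [-0.0444369 -0.0123237]
top front corner [0.52293563 0.26872068] [-0.04361161  0.01588994]
plate y extents rel block -0.07273695048893335 0.03898530591895477
tool yaw [array([0.36 , 0.933])]
```

```bash
python3 - <<'E'
from m import *
import pickle;c=pickle.load(open("w0.pkl","rb"))
th=np.radians(-15.15);gx=np.array([np.cos(th),np.sin(th)]);gy=np.array([-gx[1],gx[0]]);G=np.c_[gx,gy]
px=lambda u,v:(180+u/4.5,130+v/4.5)
hp=np.array([.5609,.242])
for n,q,z in(("blockfoot",(331,400),.046),("blockfoot",(427,393),.046),("plate",(42,52),.01),("plate",(447,9),.01),("plateR",(487,540),.01),("plateL",(125,540),.01)):
    r=plane(c,*px(*q),z)[:2];print(n,r.round(4),((r-hp)@G).round(4))
t=cam("top")
for q,z in(((234.1,196.3),.055),):print("band from top",plane(t,*q,z))
f=t["frame"]; h=cv2.cvtColor(f,cv2.COLOR_BGR2HSV)
E
```

```text
blockfoot [0.55   0.2278] [-0.0068 -0.0166]
blockfoot [0.5602 0.2615] [-0.0058  0.0186]
plate [0.3985 0.1744] [-0.1391 -0.1077]
plate [0.4376 0.3165] [-0.1385  0.0397]
plateR [0.6474 0.2589] [0.0791 0.0389]
plateL [0.5928 0.1195] [ 0.0629 -0.1099]
band from top [0.48891849 0.17122989 0.055     ]
```

Frame, plate and block sizes agree with the description: the plate front is about 140 mm ahead of the block, because the frame's 130 mm side lies along x. The pull is about 50 mm along (-0.965, 0.261). Next are the keys, and I'll turn the tool on the way.

Emit:
jog_arm(increments=[{"dx":0.4,"dy":-1.0,"dz":0.0,"ax":0.0,"ay":0.0,"az":-0.5,"gripper":-1.0},{"dx":0.4,"dy":-1.0,"dz":0.0,"ax":0.0,"ay":0.0,"az":-0.5,"gripper":-1.0},{"dx":0.4,"dy":-1.0,"dz":0.0,"ax":0.0,"ay":0.0,"az":-0.5,"gripper":-1.0},{"dx":0.4,"dy":-1.0,"dz":0.0,"ax":0.0,"ay":0.0,"az":-0.5,"gripper":-1.0},{"dx":0.4,"dy":-1.0,"dz":0.0,"ax":0.0,"ay":0.0,"az":-0.5,"gripper":-1.0},{"dx":0.4,"dy":-1.0,"dz":0.0,"ax":0.0,"ay":0.0,"az":-0.5,"gripper":-1.0},{"dx":0.4,"dy":-1.0,"dz":0.0,"ax":0.0,"ay":0.0,"az":-0.5,"gripper":-1.0}])

```text
time: 2.5
eef_pos: [0.4964, 0.15, 0.3522]
tcp_rot: [0.546, 0.838, 0.0, -0.0]
contact_force: [-0.0, -0.1, 0.8]
opening: -0.0
finger_force: 0.0
```

Emit:
jog_arm(increments=[{"dx":0.4,"dy":-1.0,"dz":0.0,"ax":0.0,"ay":0.0,"az":-0.434,"gripper":-1.0},{"dx":0.4,"dy":-1.0,"dz":0.0,"ax":0.0,"ay":0.0,"az":-0.434,"gripper":-1.0},{"dx":0.4,"dy":-1.0,"dz":0.0,"ax":0.0,"ay":0.0,"az":-0.434,"gripper":-1.0},{"dx":0.4,"dy":-1.0,"dz":0.0,"ax":0.0,"ay":0.0,"az":-0.434,"gripper":-1.0},{"dx":0.4,"dy":-1.0,"dz":0.0,"ax":0.0,"ay":0.0,"az":-0.434,"gripper":-1.0},{"dx":0.4,"dy":-1.0,"dz":0.0,"ax":0.0,"ay":0.0,"az":-0.434,"gripper":-1.0},{"dx":0.4,"dy":-1.0,"dz":0.0,"ax":0.0,"ay":0.0,"az":-0.434,"gripper":-1.0}])

```text
time: 3.2
eef_pos: [0.5446, 0.0298, 0.3523]
tcp_rot: [0.794, 0.608, -0.0, -0.0]
contact_force: [0.4, -1.1, 0.1]
opening: 0.001
finger_force: 0.0
```

Emit:
jog_arm(increments=[{"dx":0.3,"dy":-1.0,"dz":-0.5,"ax":0.0,"ay":0.0,"az":0.0,"gripper":-1.0},{"dx":0.3,"dy":-1.0,"dz":-0.5,"ax":0.0,"ay":0.0,"az":0.0,"gripper":-1.0},{"dx":0.3,"dy":-1.0,"dz":-0.5,"ax":0.0,"ay":0.0,"az":0.0,"gripper":-1.0},{"dx":0.3,"dy":-1.0,"dz":-0.5,"ax":0.0,"ay":0.0,"az":0.0,"gripper":-1.0}])

```text
time: 3.6
eef_pos: [0.5799, -0.0935, 0.2885]
tcp_rot: [0.795, 0.606, -0.002, -0.002]
contact_force: [0.3, 1.2, 0.6]
opening: -0.004
finger_force: 0.0
```

Emit:
jog_arm(increments=[{"dx":0.1,"dy":-1.0,"dz":-0.5,"ax":0.0,"ay":0.0,"az":0.0,"gripper":-1.0},{"dx":0.1,"dy":-1.0,"dz":-0.5,"ax":0.0,"ay":0.0,"az":0.0,"gripper":-1.0},{"dx":0.1,"dy":-1.0,"dz":-0.5,"ax":0.0,"ay":0.0,"az":0.0,"gripper":-1.0},{"dx":0.1,"dy":-1.0,"dz":-0.5,"ax":0.0,"ay":0.0,"az":0.0,"gripper":-1.0},{"dx":0.1,"dy":-1.0,"dz":-0.5,"ax":0.0,"ay":0.0,"az":0.0,"gripper":-1.0}])

```text
time: 4.1
eef_pos: [0.5927, -0.2102, 0.2324]
tcp_rot: [0.795, 0.607, 0.0, -0.0]
contact_force: [0.2, -0.2, 0.3]
opening: -0.001
finger_force: 0.0
```

Emit:
jog_arm(increments=[{"dx":0.07,"dy":-0.59,"dz":-1.0,"ax":0.0,"ay":0.0,"az":0.0,"gripper":-1.0},{"dx":0.07,"dy":-0.59,"dz":-1.0,"ax":0.0,"ay":0.0,"az":0.0,"gripper":-1.0},{"dx":0.07,"dy":-0.59,"dz":-1.0,"ax":0.0,"ay":0.0,"az":0.0,"gripper":-1.0},{"dx":0.07,"dy":-0.59,"dz":-1.0,"ax":0.0,"ay":0.0,"az":0.0,"gripper":-1.0},{"dx":0.07,"dy":-0.59,"dz":-1.0,"ax":0.0,"ay":0.0,"az":0.0,"gripper":-1.0}])

```text
time: 4.6
eef_pos: [0.6017, -0.2802, 0.1133]
tcp_rot: [0.794, 0.607, 0.0, -0.0]
contact_force: [0.8, 0.0, 1.4]
opening: 0.002
finger_force: 0.0
```

Emit:
jog_arm(increments=[{"dx":0.0,"dy":0.0,"dz":-0.15,"ax":0.0,"ay":0.0,"az":0.0,"gripper":-1.0},{"dx":0.0,"dy":0.0,"dz":-0.25,"ax":0.0,"ay":0.0,"az":0.0,"gripper":-1.0},{"dx":0.0,"dy":0.0,"dz":-0.3,"ax":0.0,"ay":0.0,"az":0.0,"gripper":-1.0},{"dx":0.0,"dy":0.0,"dz":-0.33,"ax":0.0,"ay":0.0,"az":0.0,"gripper":-1.0},{"dx":0.0,"dy":0.0,"dz":-0.33,"ax":0.0,"ay":0.0,"az":0.0,"gripper":-1.0},{"dx":0.0,"dy":0.0,"dz":-0.33,"ax":0.0,"ay":0.0,"az":0.0,"gripper":-1.0}])

```text
time: 5.2
eef_pos: [0.6016, -0.2808, 0.076]
tcp_rot: [0.795, 0.607, 0.0, -0.001]
contact_force: [-4.6, 4.5, 11.6]
opening: -0.001
finger_force: 6.1
```

```bash
python3 - <<'E'
from m import *
print(get_state()["contact_force"],get_state()["eef_pos"])
s=cam("side");w=wrist()
f=lambda a:cv2.resize(a,None,fx=4,fy=4,interpolation=cv2.INTER_CUBIC)
cv2.imwrite("pics/y1.png",np.hstack([f(s["frame"][220:320,255:355]),cv2.resize(w["frame"],None,fx=.78,fy=1.04)[:400]]))
E
```

```text
[-4.62393226  4.54135299 11.62874088] [ 0.60164268 -0.28078434  0.07597221]Traceback (most recent call last):
  File "<stdin>", line 5, in <module>
    return _nx.concatenate(arrs, 1, dtype=dtype, casting=casting)
           ~~~~~~~~~~~~~~~^^^^^^^^^^^^^^^^^^^^^^^^^^^^^^^^^^^^^^^
ValueError: all the input array dimensions except for the concatenation axis must match exactly, but along dimension 0, the array at index 0 has size 400 and the array at index 1 has size 399
```

```bash
python3 - <<'E'
from m import *
s=cam("side");w=wrist();print(get_state()["contact_force"],get_state()["eef_pos"])
f=lambda a:cv2.resize(a,(400,400),interpolation=cv2.INTER_CUBIC)
cv2.imwrite("pics/y1.png",np.hstack([f(s["frame"][220:320,255:355]),f(w["frame"][200:,140:380])]))
E
```

```text
[-3.57708298  4.94349968 12.31812437] [ 0.60163142 -0.28076833  0.07600615]
```

View pics/y1.png

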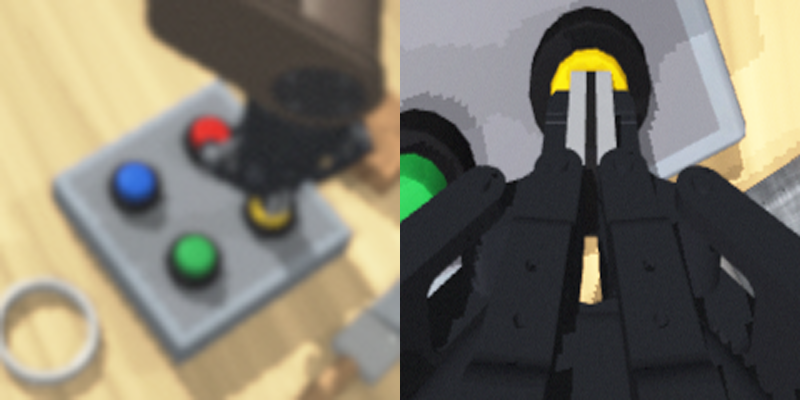

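The tips are seated on the yellow key (wrist crop at about (590,75)) and 12 N holds it down. Next I lift and go to green.

Emit:
jog_arm(increments=[{"dx":0.0,"dy":0.0,"dz":0.3,"ax":0.0,"ay":0.0,"az":0.0,"gripper":-1.0},{"dx":0.0,"dy":0.0,"dz":0.3,"ax":0.0,"ay":0.0,"az":0.0,"gripper":-1.0},{"dx":-0.3,"dy":-0.06,"dz":0.3,"ax":0.0,"ay":0.0,"az":0.0,"gripper":-1.0},{"dx":-0.61,"dy":-0.12,"dz":0.3,"ax":0.0,"ay":0.0,"az":0.0,"gripper":-1.0},{"dx":-0.61,"dy":-0.12,"dz":0.3,"ax":0.0,"ay":0.0,"az":0.0,"gripper":-1.0}])

```text
time: 5.9
eef_pos: [0.5238, -0.2955, 0.107]
tcp_rot: [0.796, 0.606, -0.001, -0.002]
contact_force: [-1.2, 0.4, -0.9]
opening: -0.003
finger_force: 0.0
```

Emit:
jog_arm(increments=[{"dx":0.0,"dy":0.0,"dz":-0.1,"ax":0.0,"ay":0.0,"az":0.0,"gripper":-1.0},{"dx":0.0,"dy":0.0,"dz":-0.2,"ax":0.0,"ay":0.0,"az":0.0,"gripper":-1.0},{"dx":0.0,"dy":0.0,"dz":-0.27,"ax":0.0,"ay":0.0,"az":0.0,"gripper":-1.0},{"dx":0.0,"dy":0.0,"dz":-0.3,"ax":0.0,"ay":0.0,"az":0.0,"gripper":-1.0},{"dx":0.0,"dy":0.0,"dz":-0.3,"ax":0.0,"ay":0.0,"az":0.0,"gripper":-1.0},{"dx":0.0,"dy":0.0,"dz":-0.3,"ax":0.0,"ay":0.0,"az":0.0,"gripper":-1.0}])

```text
time: 6.5
eef_pos: [0.5286, -0.2961, 0.0758]
tcp_rot: [0.794, 0.607, -0.001, -0.001]
contact_force: [-8.7, 4.4, 18.4]
opening: -0.001
finger_force: 9.6
```

Emit:
jog_arm(increments=[{"dx":0.0,"dy":0.0,"dz":0.3,"ax":0.0,"ay":0.0,"az":0.0,"gripper":-1.0},{"dx":0.0,"dy":0.0,"dz":0.3,"ax":0.0,"ay":0.0,"az":0.0,"gripper":-1.0},{"dx":-0.06,"dy":0.3,"dz":0.3,"ax":0.0,"ay":0.0,"az":0.0,"gripper":-1.0},{"dx":-0.12,"dy":0.61,"dz":0.3,"ax":0.0,"ay":0.0,"az":0.0,"gripper":-1.0},{"dx":-0.12,"dy":0.61,"dz":0.3,"ax":0.0,"ay":0.0,"az":0.0,"gripper":-1.0},{"dx":-0.12,"dy":0.61,"dz":0.3,"ax":0.0,"ay":0.0,"az":0.0,"gripper":-1.0}])

```text
time: 7.1
eef_pos: [0.5135, -0.222, 0.1077]
tcp_rot: [0.794, 0.607, -0.0, -0.0]
contact_force: [0.9, -0.4, -0.4]
opening: -0.004
finger_force: 0.0
```

Emit:
jog_arm(increments=[{"dx":0.0,"dy":0.0,"dz":-0.1,"ax":0.0,"ay":0.0,"az":0.0,"gripper":-1.0},{"dx":0.0,"dy":0.0,"dz":-0.2,"ax":0.0,"ay":0.0,"az":0.0,"gripper":-1.0},{"dx":0.0,"dy":0.0,"dz":-0.27,"ax":0.0,"ay":0.0,"az":0.0,"gripper":-1.0},{"dx":0.0,"dy":0.0,"dz":-0.3,"ax":0.0,"ay":0.0,"az":0.0,"gripper":-1.0},{"dx":0.0,"dy":0.0,"dz":-0.3,"ax":0.0,"ay":0.0,"az":0.0,"gripper":-1.0},{"dx":0.0,"dy":0.0,"dz":-0.3,"ax":0.0,"ay":0.0,"az":0.0,"gripper":-1.0}])

```text
time: 7.7
eef_pos: [0.5137, -0.2238, 0.0758]
tcp_rot: [0.795, 0.607, -0.001, -0.001]
contact_force: [-8.5, 4.1, 20.4]
opening: -0.0
finger_force: 10.4
```

Emit:
jog_arm(increments=[{"dx":0.0,"dy":0.0,"dz":0.4,"ax":0.0,"ay":0.0,"az":0.0,"gripper":-1.0},{"dx":0.0,"dy":0.0,"dz":0.7,"ax":0.0,"ay":0.0,"az":0.0,"gripper":-1.0},{"dx":0.0,"dy":0.5,"dz":1.0,"ax":0.0,"ay":0.0,"az":0.0,"gripper":-1.0},{"dx":0.0,"dy":0.9,"dz":1.0,"ax":0.0,"ay":0.0,"az":0.0,"gripper":-1.0},{"dx":0.0,"dy":0.9,"dz":1.0,"ax":0.0,"ay":0.0,"az":0.0,"gripper":-1.0}])

```text
time: 8.2
eef_pos: [0.5135, -0.1126, 0.1934]
tcp_rot: [0.794, 0.607, 0.001, 0.0]
contact_force: [0.4, -0.2, -0.4]
opening: -0.002
finger_force: 0.0
```

Emit:
jog_arm(increments=[{"dx":0.1,"dy":1.0,"dz":0.5,"ax":0.0,"ay":0.0,"az":0.0,"gripper":-1.0},{"dx":0.1,"dy":1.0,"dz":0.5,"ax":0.0,"ay":0.0,"az":0.0,"gripper":-1.0},{"dx":0.1,"dy":1.0,"dz":0.5,"ax":0.0,"ay":0.0,"az":0.0,"gripper":-1.0},{"dx":0.1,"dy":1.0,"dz":0.5,"ax":0.0,"ay":0.0,"az":0.0,"gripper":-1.0}])

```text
time: 8.6
eef_pos: [0.5267, 0.0074, 0.2544]
tcp_rot: [0.794, 0.608, 0.001, 0.001]
contact_force: [0.3, -0.7, -0.1]
opening: -0.001
finger_force: 0.0
```

Emit:
jog_arm(increments=[{"dx":0.1,"dy":1.0,"dz":0.0,"ax":0.0,"ay":0.0,"az":0.0,"gripper":0.4},{"dx":0.1,"dy":1.0,"dz":0.0,"ax":0.0,"ay":0.0,"az":0.0,"gripper":0.4},{"dx":0.1,"dy":1.0,"dz":0.0,"ax":0.0,"ay":0.0,"az":0.0,"gripper":0.4},{"dx":0.1,"dy":1.0,"dz":0.0,"ax":0.0,"ay":0.0,"az":0.0,"gripper":0.4}])

```text
time: 9.0
eef_pos: [0.5372, 0.1262, 0.2506]
tcp_rot: [0.794, 0.608, -0.001, -0.001]
contact_force: [0.7, -0.6, -0.3]
opening: 0.68
finger_force: 0.0
```

Emit:
jog_arm(increments=[{"dx":0.19,"dy":0.96,"dz":0.0,"ax":0.0,"ay":0.0,"az":0.0,"gripper":0.4},{"dx":0.19,"dy":0.96,"dz":0.0,"ax":0.0,"ay":0.0,"az":0.0,"gripper":0.4},{"dx":0.19,"dy":0.96,"dz":0.0,"ax":0.0,"ay":0.0,"az":0.0,"gripper":0.4},{"dx":0.19,"dy":0.96,"dz":0.0,"ax":0.0,"ay":0.0,"az":0.0,"gripper":0.4},{"dx":0.19,"dy":0.96,"dz":0.0,"ax":0.0,"ay":0.0,"az":0.0,"gripper":0.4},{"dx":0.19,"dy":0.96,"dz":0.0,"ax":0.0,"ay":0.0,"az":0.0,"gripper":0.4}])

```text
time: 9.6
eef_pos: [0.5602, 0.2383, 0.2521]
tcp_rot: [0.796, 0.606, -0.001, 0.0]
contact_force: [0.9, 0.1, -0.2]
opening: 0.702
finger_force: 0.0
```

```bash
python3 - <<'E'
from m import *
c=wrist();print(get_state()["eef_pos"],get_state()["opening"])
f=lambda a:cv2.resize(a,(400,400),interpolation=cv2.INTER_CUBIC)
s=cam("side")
cv2.imwrite("pics/h1.png",np.hstack([f(c["frame"][60:360,100:400]),f(s["frame"][110:210,205:305])]))
t=cam("top")
for k in("yellow","green","blue","red"):
    a,_,_=blob(t,k,(318,158,364,202));print(k,a.round(1))
E
```

```text
[0.56027822 0.23843474 0.25242444] 0.6998870999503307
yellow [346.5 167.5]
green [350.4 185.4]
blue [332.2 188.9]
red [328.5 171. ]
```

View pics/h1.png

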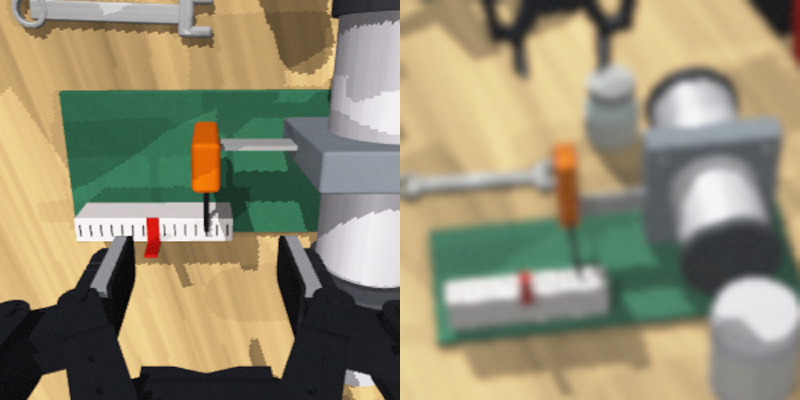

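The wrist view shows the block's top face at about (206,166), the pointer's tip at (207,230) and the red band at (153,226) in the crop. Keys are all up at their first positions. I'll measure the top face.

```bash
cat > g.py <<'E'
from m import *
th=np.radians(-15.15);gx=np.array([np.cos(th),np.sin(th)]);gy=np.array([-gx[1],gx[0]]);G=np.c_[gx,gy]
E
python3 - <<'E'
from g import *
c=wrist();p=get_state()["eef_pos"][:2];h=cv2.cvtColor(c["frame"],cv2.COLOR_BGR2HSV)
o,so,m=blob(c,"orange",(235,145,275,210),100);print("orange",o,so)
col=h[:,:,2][so[1]:so[1]+so[3],int(o[0])];print(col)
x=np.flatnonzero(m[190]);print("cols",x[[0,-1]])
print("top centre by cols/rows est",[plane(c,254.3,r,.13)[:2].round(4) for r in(185,)])
end=plane(c,254.3,so[1]+so[3],.13)[:2];print("near-end top edge",end,"centre",end+.018*gy, "tcp",p)
a,sr,mr=blob(c,"red",(195,215,235,260),120);print("red",a,sr)
for y in range(sr[1],sr[1]+sr[3],2):
    q=np.flatnonzero(mr[y]);print(y,q[0],q[-1],end="; ")
b=plane(c,214.7,230,.05)[:2];t=plane(c,255,232.5,.056)[:2];print("\nband",b,"ptr",t,(t-b)@G, "ptr->block",t+.084*gy)
E
```

```text
orange [254.02338634 178.69130028] [ 244  152   22   53 1069]
[200 200 201 201 202 201 203 203 202 202 203 205 201 202 206 208 229 241
 240 236 231 226 228 226 225 225 225 226 226 226 225 226 225 224 226 224
 224 223 226 235 243 242 243 243 242 242 242 242 241 242 240 220 170]
cols [244 264]
top centre by cols/rows est [array([0.5625, 0.2439])]
near-end top edge [0.55733243 0.22532516] centre [0.56203668 0.24269957] tcp [0.56026248 0.23917564]
red [214.11267606 238.90140845] [208 224  13  30 284]
224 210 218; 226 210 218; 228 210 218; 230 210 218; 232 210 218; 234 210 219; 236 211 219; 238 211 219; 240 211 219; 242 211 219; 244 210 219; 246 210 219; 248 209 218; 250 208 218; 252 208 217; 
band [0.49159018 0.17552428] ptr [0.54059222 0.16151095] [ 0.05096131 -0.00071976] ptr->block [0.56254536 0.24259152]
```

Emit:
jog_arm(increments=[{"dx":0.015,"dy":0.03,"dz":-0.2,"ax":0.0,"ay":0.0,"az":0.0,"gripper":0.4},{"dx":0.015,"dy":0.03,"dz":-0.45,"ax":0.0,"ay":0.0,"az":0.0,"gripper":0.4},{"dx":0.015,"dy":0.03,"dz":-0.65,"ax":0.0,"ay":0.0,"az":0.0,"gripper":0.4},{"dx":0.015,"dy":0.03,"dz":-0.85,"ax":0.0,"ay":0.0,"az":0.0,"gripper":0.4},{"dx":0.015,"dy":0.03,"dz":-1.0,"ax":0.0,"ay":0.0,"az":0.0,"gripper":0.4},{"dx":0.015,"dy":0.03,"dz":-1.0,"ax":0.0,"ay":0.0,"az":0.0,"gripper":0.4}])

```text
time: 10.4
eef_pos: [0.5599, 0.2429, 0.1294]
tcp_rot: [0.795, 0.606, -0.003, -0.001]
contact_force: [0.2, -0.2, -0.1]
opening: 0.702
finger_force: 0.0
```

Emit:
jog_arm(increments=[{"dx":0.0,"dy":0.0,"dz":-0.1,"ax":0.0,"ay":0.0,"az":0.0,"gripper":0.4},{"dx":0.0,"dy":0.0,"dz":-0.17,"ax":0.0,"ay":0.0,"az":0.0,"gripper":0.4},{"dx":0.0,"dy":0.0,"dz":-0.17,"ax":0.0,"ay":0.0,"az":0.0,"gripper":0.4}])

```text
time: 10.7
eef_pos: [0.5615, 0.2437, 0.1115]
tcp_rot: [0.795, 0.607, -0.001, -0.0]
contact_force: [0.4, -0.8, -0.2]
opening: 0.698
finger_force: 0.0
```

Emit:
jog_arm(increments=[{"dx":0.0,"dy":0.0,"dz":0.0,"ax":0.0,"ay":0.0,"az":0.0,"gripper":-1.0},{"dx":0.0,"dy":0.0,"dz":0.0,"ax":0.0,"ay":0.0,"az":0.0,"gripper":-1.0},{"dx":0.0,"dy":0.0,"dz":0.0,"ax":0.0,"ay":0.0,"az":0.0,"gripper":-1.0},{"dx":0.0,"dy":0.0,"dz":0.0,"ax":0.0,"ay":0.0,"az":0.0,"gripper":-1.0},{"dx":0.0,"dy":0.0,"dz":0.0,"ax":0.0,"ay":0.0,"az":0.0,"gripper":-1.0},{"dx":0.0,"dy":0.0,"dz":0.0,"ax":0.0,"ay":0.0,"az":0.0,"gripper":-1.0},{"dx":0.0,"dy":0.0,"dz":0.0,"ax":0.0,"ay":0.0,"az":0.0,"gripper":-1.0}], force=60)

```text
time: 11.4
eef_pos: [0.5616, 0.2443, 0.1133]
tcp_rot: [0.795, 0.607, -0.0, -0.0]
contact_force: [-5.4, -0.1, 5.4]
opening: 0.226
finger_force: 60.3
```

Gripped: the opening of 0.226 is 19 mm, the block's width. Now I pull out about 51 mm.

Emit:
jog_arm(increments=[{"dx":-0.08,"dy":0.02,"dz":0.0,"ax":0.0,"ay":0.0,"az":0.0,"gripper":-1.0},{"dx":-0.16,"dy":0.04,"dz":0.0,"ax":0.0,"ay":0.0,"az":0.0,"gripper":-1.0},{"dx":-0.24,"dy":0.065,"dz":0.0,"ax":0.0,"ay":0.0,"az":0.0,"gripper":-1.0},{"dx":-0.32,"dy":0.09,"dz":0.0,"ax":0.0,"ay":0.0,"az":0.0,"gripper":-1.0},{"dx":-0.38,"dy":0.1,"dz":0.0,"ax":0.0,"ay":0.0,"az":0.0,"gripper":-1.0},{"dx":-0.41,"dy":0.11,"dz":0.0,"ax":0.0,"ay":0.0,"az":0.0,"gripper":-1.0},{"dx":-0.41,"dy":0.11,"dz":0.0,"ax":0.0,"ay":0.0,"az":0.0,"gripper":-1.0},{"dx":-0.41,"dy":0.11,"dz":0.0,"ax":0.0,"ay":0.0,"az":0.0,"gripper":-1.0},{"dx":-0.41,"dy":0.11,"dz":0.0,"ax":0.0,"ay":0.0,"az":0.0,"gripper":-1.0}])

```text
time: 12.3
eef_pos: [0.514, 0.2572, 0.1133]
tcp_rot: [0.795, 0.607, 0.002, 0.001]
contact_force: [6.3, -0.3, 1.2]
opening: 0.226
finger_force: 60.5
```

```bash
python3 - <<'E'
from g import *
c=wrist();p=get_state();print(p["eef_pos"],p["contact_force"],((p["eef_pos"][:2]-[.5616,.2443])@G))
s=cam("side");t=cam("top")
f=lambda a:cv2.resize(a,(400,400),interpolation=cv2.INTER_CUBIC)
cv2.imwrite("pics/p1.png",np.hstack([f(c["frame"][40:340,100:400]),f(s["frame"][150:210,205:265])]))
E
```

```text
[0.51406957 0.25717672 0.11329724] [ 6.28603934 -0.97241086  0.45016306] [-4.92437977e-02  7.25673319e-06]
```

View pics/p1.png

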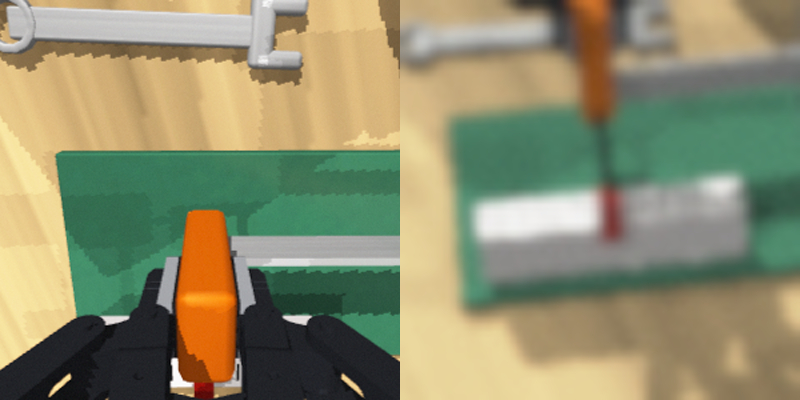

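The side crop shows the pointer running into the red mark near (607,185), roughly on its middle. I'll check that to sub-pixel.

```bash
python3 - <<'E'
from g import *
fr=[cam("side") for _ in range(4)];s=fr[0];f=np.mean([x["frame"].astype(float) for x in fr],0)
band=np.array([.4917,.1746])
# dark bar rows between block foot and rail
y0,y1=169,177
for y in range(y0,y1+1):
    g=f[y,228:246].sum(1);b=np.median(g);w=np.clip(b-g-40,0,None);u=(w*np.arange(228,246)).sum()/max(w.sum(),1)
    q=plane(s,u,y,.056)[:2];print(y,round(u,2),int(w.sum()),((q-band)@G).round(4))
for y in range(177,187):
    r=np.clip(f[y,226:248,2]-f[y,226:248,1]-40,0,None)
    if r.sum()>30:
        u=(r*np.arange(226,248)).sum()/r.sum();print("red",y,round(u,2),int(r.sum()),((plane(s,u,y,.05)[:2]-band)@G).round(4))
w=wrist();a,st,m=blob(w,"red",(235,315,275,384),100);print(a,st)
for y in range(st[1],st[1]+st[3],4):
    q=np.flatnonzero(m[y]);print(y,q[0],q[-1],((plane(w,(q[0]+q[-1])/2,y,.05)[:2]-band)@G).round(4))
E
```

```text
169 234.58 57 [-0.0014  0.053 ]
170 234.86 43 [-0.0009  0.0476]
171 235.12 53 [-0.0004  0.0421]
172 235.14 46 [-0.0008  0.0369]
173 235.13 27 [-0.0014  0.0317]
174 235.33 23 [-0.0011  0.0264]
175 235.55 44 [-0.0008  0.0211]
176 236.06 93 [0.0006 0.0157]
177 236.45 189 [0.0016 0.0104]
red 179 236.12 42 [-0.0004  0.0059]
red 180 236.19 45 [-0.0007  0.0008]
red 182 236.32 31 [-0.0012 -0.0093]
red 183 236.38 34 [-0.0014 -0.0143]
red 184 236.37 30 [-0.0019 -0.0193]
[252.49714286 332.52      ] [245 327  16  13 175]
327 245 260 [-0.0007 -0.0109]
331 246 259 [-0.0007 -0.015 ]
335 246 259 [-0.0008 -0.0191]
339 253 256 [ 0.0009 -0.0233]
```

The pointer is within about 1 mm of the band's middle and the grip is firm at 60 N. Time is about 13 s, so I'm handing in.

```bash
python3 -c "
from h import *
s=get_state();print(s['time'],s['eef_pos'],s['finger_force'],abs(s['dq']).max());print(job.sign_off())"
```

```text
12.7 [0.51411984 0.25717897 0.1132951 ] 60.466559529304504 0.0023036881368382845
the job is handed in; nothing more can be done
None
```

I pressed the yellow, green and blue keys in order without touching red. I then pulled the gate out and handed the job in at 12.7 s, still gripping the handle at 60 N, with the pointer measured within about 1 mm of the red band's middle; the judge gave no verdict.

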